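# Face up the stray glass jars

## Robot

A 7-joint arm with a two-finger parallel gripper is mounted at the origin on the work surface. World frame = base frame: x ahead of the robot, y to its left, z up, the work surface at z = 0. Lengths are in m, angles in rad, forces in N, time in s.
With the tool pointing down it reaches from about 0.4 to 0.875 m from the base axis. Payload 19.3 kg.
Tool frame: the origin (TCP) lies at the very end of the fingers, on their centre line; the grasp point (between the pads) lies 19 mm behind it; z points along the fingers, y is the line along which they close (so a half turn about z gives the same grasp; the last joint's range is limited). The gripper opens to 85 mm and grips with 20 to 120 N. Pads are 22 mm wide; open, the fingers measure 114 mm over their backs; the gripper's body (76 mm by 85 mm) begins 54 mm behind the grasp point. The pads swing forward as they close: fully open they stand 13 mm farther back than shut.
Start: joints at [-1.319, 0.521, -0.036, 1.599, 0.021, 1.021, -0.113], TCP at [0.198, 0.593, 0.231] pointing down, gripper open.
Joint ranges: [-2.91, 2.91], [-0.3, 2.13], [-1.5, 1.42], [0.17, 2.43], [-1.26, 4.41], [0.16, 1.93], [-2.52, 2.52]. Speed limits (rad/s): [1.89, 1.89, 2.39, 2.39, 3.01, 3.01, 3.01].

## Interface

Orientations are given as [roll, pitch, yaw] about the fixed x, y, z axes, in that order (R = Rz(yaw) Ry(pitch) Rx(roll)).
In Python, from workcell import bot gives the robot as it stands.
- The arm moves only by the shell command python3 -m crank 'ROWS' [FORCE]. ROWS is a JSON object of lists of equal length, an entry for each row: "travel": the shift along the world's x, y, z in cm, a list of three; "turn": the turn, a rotation vector about the world's x, y, z in degrees, a list of three; "gripper": the closure, from 0 (fully open) to 1 (shut). A call has exactly 5 rows; each row is the pose to reach, as a shift and turn from the pose commanded when the call began; what a row does not reach only later rows make up. A row lasts 1/10 s, in which the tool goes at most 50 mm and 8.59 degrees, less where a joint would pass 70% of its speed; a pose out of reach is approached as far as the arm can. A call with a gripper value outside its range is refused whole. The fingers move at their own pace and stop on an object; FORCE is the grip in N (left out, the last holds). Time passes only in rows, so rows that repeat a pose let the fingers close, or fill a call up. It gives the time, the measured TCP pose, the force, the opening and the grip force at its end, in the units of the state.
- bot.observe(): the state, without advancing time (a new reading comes with each control period).
- bot.grab_frame(name): name is "scene" or "top"; returns a dict with "pixels" (420x560x3 uint8, red, green, blue), "fx", "fy", "cx", "cy" (pixels), "dist" ([k1, k2, p1, p2, k3] as OpenCV has them; the pictures are not rectified), "extrinsics" (4x4, takes a point from world to camera coordinates). Camera axes: x right, y down, z forward; pixel columns grow to the right and rows downward; lengths in m; the calibration is good to about 2 mm. A picture is of the moment at which its call begins. There is no depth.
- bot.job_done(): hands the job in; it is judged then, once.
The state is a dict: "clock": time; "qpos": joint angles; "qd": joint speeds; "joint_efforts": joint torques, N m; "position": TCP position; "tool_rot": TCP orientation; "force": force on the tool from outside, world axes, zero at the start; "moment": the same for the moment, N m; "grip_width": finger opening in m; "finger_force": force on a finger pad.
Only numpy, scipy, OpenCV 4.12 (cv2) and the standard library are available. Lean on these libraries where they do the work, as an engineer would, in place of code of your own. Each camera call takes 0.05 s, during which the arm holds its last target. There are 200 camera calls.

## Task

Four empty glass jars have been left about the bench: return each one to the tray that already holds a jar of the same shape and size, standing upright on the floor of that tray's empty front cell. They are glass, so set each one down rather than dropping it and don't tip any over, and leave the steel shaker and the roll of labels where they are.

Things in the scene. Friction and masses are not known exactly. Their poses are not given: they have to be found in the camera images.
- jar_squat: Stray jar, standing loose on the table. Wide, low round glass jar with a black screw cap: body 64 mm across (straight wall from the base to 41 mm up), cap 61 mm across and 14 mm high, 62 mm high over all, about 170 g. Origin: centre of the underside, z up.
- jar_hexagon: Stray jar, standing loose on the table. Six-sided glass jar with a black round screw cap: body 54 mm across its flats, 62 mm across its corners, straight sides up to 56 mm, cap 48 mm across and 14 mm high, 78 mm high over all, about 150 g. Its corners point along its x axis, so two flats face its +y and -y. Origin: centre of the underside, z up.
- jar_square: Stray jar, standing loose on the table. Four-sided glass jar with a black round screw cap: body 44 x 44 mm, straight sides up to 74 mm, cap 39 mm across and 16 mm high, 96 mm high over all, about 140 g. Its sides face its x and y axes. Origin: centre of the underside, z up.
- jar_slim: Stray jar, standing loose on the table. Tall, narrow round glass jar with a black screw cap: body 34 mm across, straight wall up to 105 mm, cap 30 mm across and 18 mm high, 130 mm high over all, about 120 g. Origin: centre of the underside, z up.
- tray_squat: Fixed low card tray of two square cells, 84 x 84 mm inside each: the rear one holds a loose wide, low round jar just like jar_squat, the front one is empty. Walls and divider 4 mm thick, tops 22 mm above the table; floor 4 mm thick; outside 180 x 92 mm. Origin: on the table under the centre of the EMPTY front cell; x runs along the tray, away from the robot; rear cell centre 88 mm on.
- tray_hexagon: Fixed low card tray of two square cells, 78 x 78 mm inside each: the rear one holds a loose six-sided jar just like jar_hexagon, the front one is empty. Walls and divider 4 mm thick, tops 22 mm above the table; floor 4 mm thick; outside 168 x 86 mm. Origin: on the table under the centre of the EMPTY front cell; x runs along the tray, away from the robot; rear cell centre 82 mm on.
- tray_square: Fixed low card tray of two square cells, 62 x 62 mm inside each: the rear one holds a loose four-sided jar just like jar_square, the front one is empty. Walls and divider 4 mm thick, tops 22 mm above the table; floor 4 mm thick; outside 136 x 70 mm. Origin: on the table under the centre of the EMPTY front cell; x runs along the tray, away from the robot; rear cell centre 66 mm on.
- tray_slim: Fixed low card tray of two square cells, 54 x 54 mm inside each: the rear one holds a loose tall, narrow round jar just like jar_slim, the front one is empty. Walls and divider 4 mm thick, tops 22 mm above the table; floor 4 mm thick; outside 120 x 62 mm. Origin: on the table under the centre of the EMPTY front cell; x runs along the tray, away from the robot; rear cell centre 58 mm on.
- shaker: Bystander among the stray jars: round stainless steel shaker with a perforated dome lid, 60 mm across, 98 mm high, 160 g; it has no tray and stays where it is. Origin: centre of the underside.
- label_roll: Bystander among the stray jars: roll of blank white labels lying flat, 68 mm across, 30 mm high, 90 g; it stays where it is. Origin: centre of the underside.

How it is judged:
By the outcome, as a careful person would: the job done as asked, in the order asked, and still so for the second after the job is handed in, with the robot touching nothing.
It also fails if it takes over 134 s, if anything falls off the work surface, if the arm or the gripper's body presses on something with over 40 N, if the wrist force passes 120 N, or if a joint passes its speed limit or range.

## Working session

There is one attempt and no reset: what is moved stays moved. The work goes in short steps, Python scripts to look and compute and a shell command to move; the robot and the scene stay as the last step left them, time stands still between calls to the robot, and variables do not carry over. Pictures are saved under pics/ and viewed, at most 16 in all, crops included, and the job is handed in when it is done.

```bash
mkdir -p pics; ls; python3 - <<'E'
from workcell import bot
import cv2,numpy as np,pickle
d={}
for n in("scene","top"):
    f=bot.grab_frame(n);d[n]=f
    cv2.imwrite(f"pics/{n}0.png",f["pixels"][:,:,::-1])
    print(n,f["fx"],f["fy"],f["cx"],f["cy"],f["dist"],np.round(f["extrinsics"],4).tolist())
pickle.dump(d,open("f0.pkl","wb"))
s=bot.observe();print(s)
E
```

```text
pics
scene 400.9559048437554 400.9559048437554 272.8976621582391 204.63494823871974 [0.03052736 0.         0.         0.         0.        ] [[0.503, 0.8643, -0.0039, -0.2593], [0.6876, -0.4029, -0.6041, -0.3576], [-0.5237, 0.3012, -0.7969, 1.2999], [0.0, 0.0, 0.0, 1.0]]
top 457.3758945047876 457.3758945047876 279.10511285606646 204.99634370725283 [0.0351157 0.        0.        0.        0.       ] [[-0.0054, -0.9997, -0.0241, 0.0211], [-0.9925, 0.0083, -0.1218, 0.5406], [0.1219, 0.0232, -0.9923, 0.997], [0.0, 0.0, 0.0, 1.0]]
{'clock': 0.1, 'qpos': array([-1.31920918,  0.52197175, -0.03633425,  1.59993795,  0.02122683,
        1.0211093 , -0.1128253 ]), 'qd': array([-7.13725225e-04, -1.04796653e-03, -1.34077284e-03, -1.29301893e-04,
       -6.11650283e-04,  7.81420470e-05,  1.39473683e-03]), 'joint_efforts': array([ 2.30166559e-03, -9.28485489e+01,  1.98372513e+00, -3.70537090e+01,
        1.82172860e-02,  5.29053112e-03, -9.55413088e-05]), 'position': array([0.19760435, 0.59262235, 0.23077708]), 'tool_rot': array([-3.14055616e+00,  9.23196284e-05,  2.81978898e+00]), 'force': array([ 0.16781084,  0.54591694, -0.48765729]), 'moment': array([-0.02041389, -0.01221111, -0.05172835]), 'finger_force': 0.0, 'grip_width': 0.08491627461297525}
```

View pics/scene0.png

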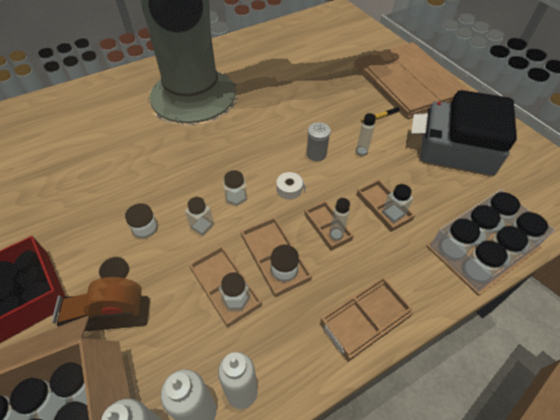

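View pics/top0.png

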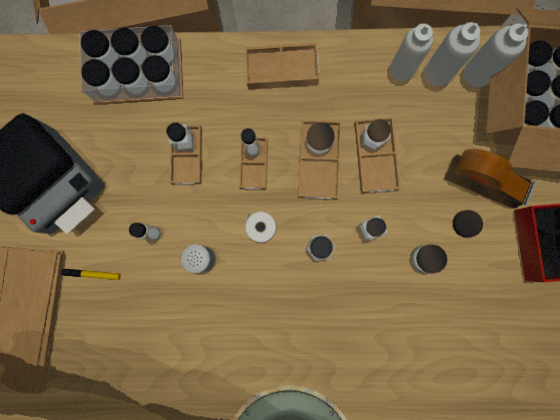

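The scene view shows stray jars at about (140,220), (200,213), (235,187), (365,135), with the shaker (318,140) and roll (289,184). In the top view the strays are at (430,259) squat, (373,229), (320,247), and slim (145,232); the trays sit at (378,155), (319,160), (254,163), (186,155). Next I'll zoom in.

```bash
cat >h.py <<'E'
import cv2,numpy as np,pickle
def zoom(img,u0,v0,u1,v1,k,name):
    c=cv2.resize(img[v0:v1,u0:u1,::-1],None,fx=k,fy=k,interpolation=cv2.INTER_CUBIC)
    for u in range(-(-u0//20)*20,u1,20):
        cv2.line(c,((u-u0)*k,0),((u-u0)*k,6),(0,255,255),1)
        if u%40==0: cv2.putText(c,str(u),((u-u0)*k,18),0,.4,(0,255,255),1)
    for v in range(-(-v0//20)*20,v1,20):
        cv2.line(c,(0,(v-v0)*k),(6,(v-v0)*k),(0,255,255),1); cv2.putText(c,str(v),(8,(v-v0)*k+4),0,.4,(0,255,255),1)
    cv2.imwrite("pics/"+name,c)
def K(f): return np.array([[f["fx"],0,f["cx"]],[0,f["fy"],f["cy"]],[0,0,1.]])
def proj(f,P):
    E=np.array(f["extrinsics"]); return cv2.projectPoints(np.asarray(P,float).reshape(-1,1,3),cv2.Rodrigues(E[:3,:3])[0],E[:3,3],K(f),np.array(f["dist"]))[0].reshape(-1,2)
def onz(f,uv,z):
    E=np.array(f["extrinsics"]); n=cv2.undistortPoints(np.asarray(uv,float).reshape(-1,1,2),K(f),np.array(f["dist"])).reshape(-1,2)
    c=-E[:3,:3].T@E[:3,3]; d=np.c_[n,np.ones(len(n))]@E[:3,:3]
    return c+d*((np.reshape(z,-1)-c[2])/d[:,2])[:,None]
def tri(fa,a,fb,b):
    # (least-squares point, in world) from matching pixels
    E=[np.array(f["extrinsics"])[:3] for f in(fa,fb)]
    n=[cv2.undistortPoints(np.asarray(p,float).reshape(-1,1,2),K(f),np.array(f["dist"])).reshape(-1,2).T for f,p in((fa,a),(fb,b))]
    X=cv2.triangulatePoints(E[0],E[1],n[0],n[1]); return (X[:3]/X[3]).T
E
python3 - <<'E'
from h import *
d=pickle.load(open("f0.pkl","rb"))
zoom(d["top"]["pixels"],120,115,280,275,4 if 0 else 3,"t_l.png")
zoom(d["top"]["pixels"],120,115,320,275,4-0,"t_l.png") if 0 else None
zoom(d["top"]["pixels"],285,115,455,275,3,"t_r.png")
zoom(d["scene"]["pixels"],120,110,320,260,4,"s_l.png")
zoom(d["top"]["pixels"],120,115,280,275,3,"t_l.png")
a=cv2.imread("pics/t_l.png");b=cv2.imread("pics/t_r.png");b=cv2.resize(b,(b.shape[1],a.shape[0]))
E
python3 - <<'E'
from h import *
d=pickle.load(open("f0.pkl","rb"))
zoom(d["top"]["pixels"],122,116,322,266,4,"t_l.png")
zoom(d["top"]["pixels"],260,116,460,266+4-4,4,"t_r.png")
zoom(d["scene"]["pixels"],120,165,320,315,4,"s_l.png")
zoom(d["scene"]["pixels"],270,105,440,255,4,"s_r.png")
E
```

```text
(no output)
```

View pics/t_r.png

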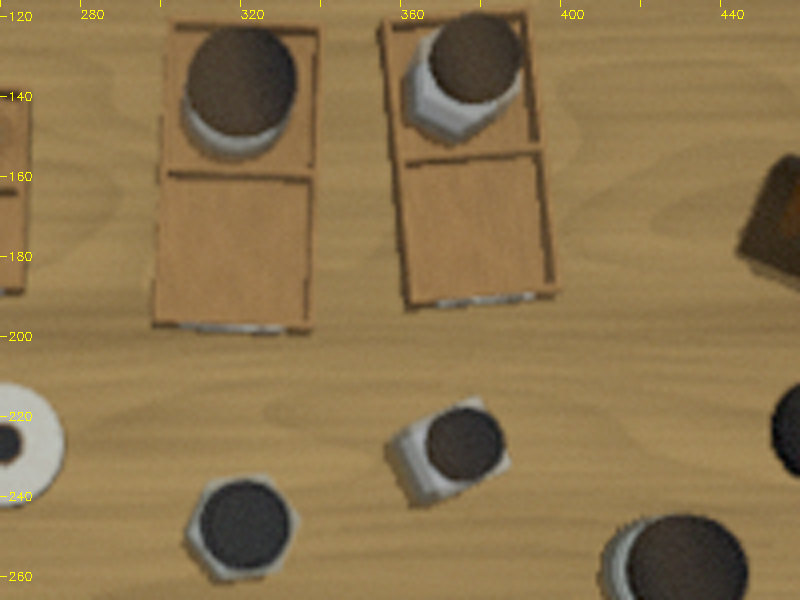

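View pics/t_l.png

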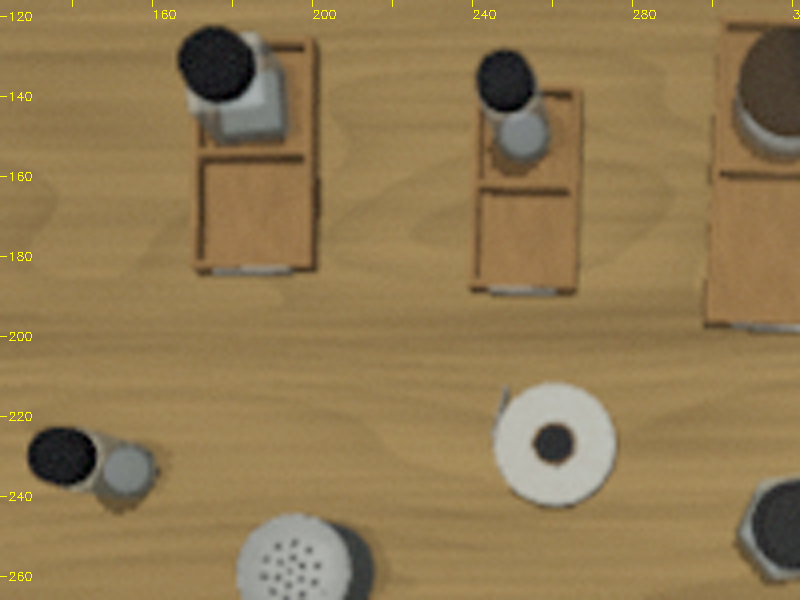

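View pics/s_l.png

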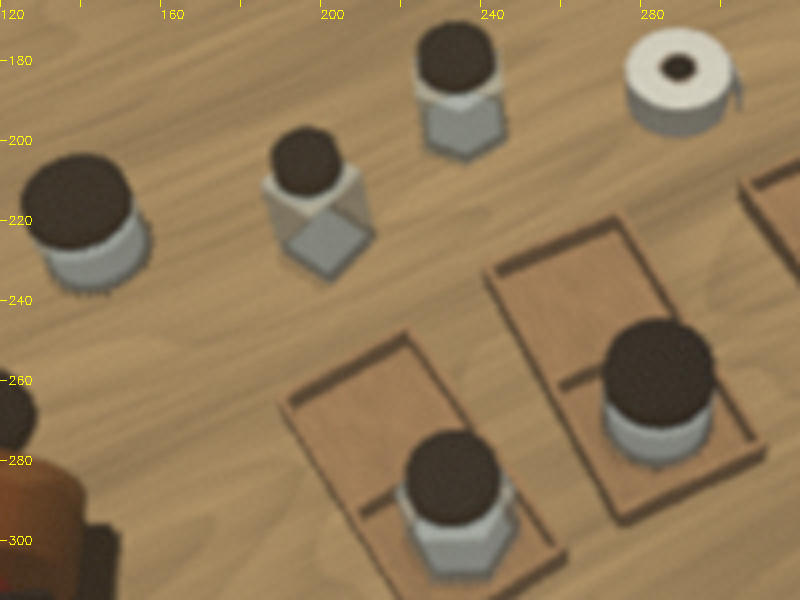

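View pics/s_r.png

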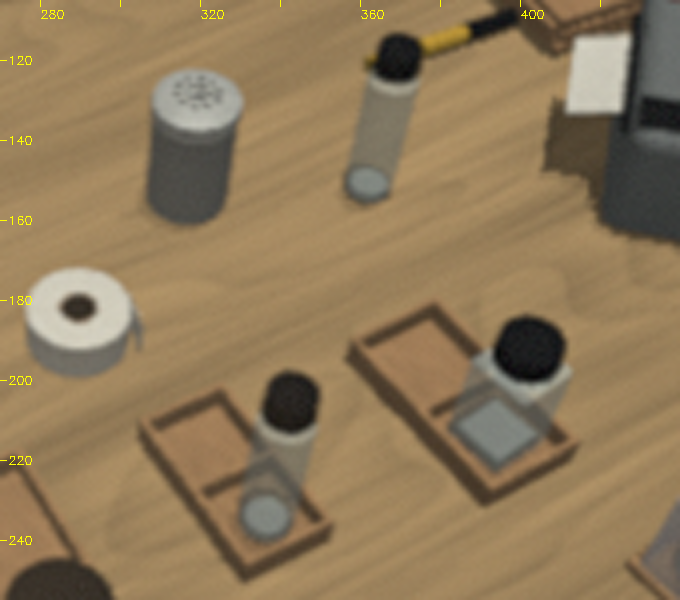

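The crops show all the caps clearly, along with the tray corners and the square jar's base in the scene crop. Now I'll segment the caps, triangulate them, fit the trays and overlay models.

```bash
cat >m.py <<'E'
from h import *
from scipy.optimize import least_squares
d=pickle.load(open("f0.pkl","rb"));T,S=d["top"],d["scene"]
def blob(f,s,r=22):
    g=f["pixels"].max(2); u,v=map(round,s); m=np.zeros_like(g); m[v-r:v+r,u-r:u+r]=g[v-r:v+r,u-r:u+r]<88
    m=cv2.morphologyEx(m,cv2.MORPH_OPEN,np.ones((3,3),np.uint8))
    n,L=cv2.connectedComponents(m); c=cv2.findContours((L==L[v,u]).astype(np.uint8),0,2)[0][0]
    (a,b),ax,_=cv2.fitEllipse(cv2.convexHull(c)); return (a,b),np.round(ax,1)
seeds=dict(squat=((432,259),(139.5,215.5)),hex=((321,247),(234,179.5)),square=((376.5,227),(197,205.5)),slim=((137.5,230),(370,119)),
 Rsquat=((320,136),(285,258)),Rhex=((379,130),(233,284)),Rsquare=((176,132),(402,192)),Rslim=((248,136),(343,205)))
zc=dict(squat=.055,hex=.071,square=.088,slim=.121)
J={}
for k,(a,b) in seeds.items():
    (p,ax),(q,bx)=blob(T,a),blob(S,b); X=tri(T,p,S,q)[0]; J[k]=X
    z=zc[k.lstrip("R")]+.004*(k[0]=="R")
    print(k,np.round(p,1),ax,np.round(q,1),bx,"tri",np.round(X,4),"z exp",z,onz(T,p,z)[0,:2].round(4),onz(S,q,z)[0,:2].round(4))
tl=lambda *P:np.array(P)/4+[122,116]
tr=lambda *P:np.array(P)/4+[260,116]
sl=lambda *P:np.array(P)/4+[120,165]
sr=lambda *P:np.array(P)/4+[270,105]
# corner order NL NR FL FR
tc=dict(squat=(180,92,"NL NR FL FR",tr((153,323),(312,326),(172,22),(320,30)),"NR NL FR FL",sl((487,272),(617,217),(622,520),(765,445))),
 hex=(168,86,"NL NR FL FR",tr((407,303),(557,290),(380,22),(528,10)),"NR NL FL",sl((283,402),(405,335),(567,548))),
 slim=(120,62,"NL NR FL FR",tl((471,288),(577,288),(478,90),(581,90)),"NR NL FR FL",sr((140,428),(220,393),(247,573),(330,523))),
 square=(136,70,"NL NR FR",tl((196,268),(315,267),(315,38)),"NR NL FR FL",sr((350,348),(434,305),(487,496),(575,446))))
TR={}
for k,(L,W,nt,pt,ns,ps) in tc.items():
    cn=lambda s:np.array([[-W/2 if c[0]=="N" else L-W/2, W/2 if c[1]=="L" else -W/2] for c in s.split()])/1e3
    def P(x,s):
        c,n=np.cos(x[2]),np.sin(x[2]); q=cn(s)@np.array([[c,n],[-n,c]])+x[:2]; return np.c_[q,np.full(len(q),x[3])]
    r=least_squares(lambda x:np.r_[proj(T,P(x,nt))-pt,proj(S,P(x,ns))-ps].ravel(),[.6,0,0,.02])
    TR[k]=r.x; print("tray",k,r.x[:2].round(4),"yaw",np.degrees(r.x[2]).round(1),"rim z",r.x[3].round(4),"rms px",np.sqrt(np.mean(r.fun**2)).round(2))
b=onz(S,sl((285,240),(327,208),(375,235),(330,280)),0.003); print("square base",b.mean(0),np.degrees(np.arctan2(*(np.roll(b,-1,0)-b)[:,1::-1].T)).round(1))
h=onz(T,tr((215,478),(270,474),(298,520),(188,530)),.056);print("hex",np.degrees(np.arctan2(*(h-J["hex"])[:,1::-1].T)).round(1), np.linalg.norm((h-J["hex"])[:,:2],axis=1))
for n,f,uv in(("shaker",T,tl((295,570))),("roll",T,tl((555,444)))): print(n,onz(f,uv,.095 if n=="shaker" else .03))
pickle.dump((J,TR),open("m.pkl","wb"))
E
python3 m.py
```

```text
squat [431.2 258.4] [28.7 30.6] [138.6 215.3] [22.9 27.7] tri [ 0.4199 -0.3099  0.0511] z exp 0.055 [ 0.4197 -0.3092] [ 0.4233 -0.3096]
hex [320.8 247. ] [22.  22.3] [233.4 179. ] [17.1 18.9] tri [ 0.4451 -0.072   0.0673] z exp 0.071 [ 0.4448 -0.0721] [ 0.4482 -0.0729]
square [375.6 226.6] [17.9 19.5] [196.2 205.2] [16.6 16.8] tri [ 0.4869 -0.1871  0.0848] z exp 0.088 [ 0.4865 -0.1869] [ 0.4896 -0.1873]
slim [137.2 229.6] [14.6 17.5] [369.  119.1] [11.9 12.9] tri [0.4821 0.3085 0.1187] z exp 0.121 [0.4815 0.3072] [0.4841 0.3071]
Rsquat [320.5 135.6] [27.1 29.1] [284.4 258.1] [26.6 29. ] tri [ 0.6938 -0.0757  0.0564] z exp 0.059 [ 0.6927 -0.0764] [ 0.6954 -0.0757]
Rhex [379.2 129.8] [21.8 25.1] [232.8 284.3] [23.2 23.6] tri [ 0.7005 -0.2028  0.0733] z exp 0.075 [ 0.6996 -0.2035] [ 0.7019 -0.202 ]
Rsquare [175.7 131.8] [18.  19.8] [401.8 192.1] [16.6 17.7] tri [0.697  0.2412 0.0887] z exp 0.092 [0.6957 0.2398] [0.6989 0.2394]
Rslim [248. 136.] [14.3 15.6] [342.4 205.4] [13.8 15.4] tri [0.6767 0.0806 0.1215] z exp 0.125 [0.6753 0.0795] [0.679  0.0794]
tray squat [ 0.6067 -0.0731] yaw -3.0 rim z 0.0078 rms px 0.95
tray hex [ 0.6187 -0.2116] yaw 4.2 rim z 0.0085 rms px 0.82
tray slim [0.6148 0.0793] yaw -0.9 rim z 0.0084 rms px 0.88
tray square [0.6333 0.2368] yaw 0.7 rim z 0.0104 rms px 0.62
square base [ 0.48781914 -0.18456083  0.003     ] [ 105.8   27.   -66.6 -163.8]
hex [ 28.6 -30.8 -86.   95.7] [0.02872071 0.03166403 0.03094557 0.02894456]
shaker [[0.42182356 0.19102567 0.095     ]]
roll [[0.49163937 0.05903138 0.03      ]]
```

```bash
cat >>m.py <<'E'
TR={}
for k,(L,W,nt,pt,ns,ps) in tc.items():
    cn=lambda s:np.array([[-W/2 if c[0]=="N" else L-W/2, W/2 if c[1]=="L" else -W/2] for c in s.split()])/1e3
    def P(x,s):
        c,n=np.cos(x[2]),np.sin(x[2]); q=cn(s)@np.array([[c,n],[-n,c]])+x[:2]; return np.c_[q,np.full(len(q),.022)]
    r=least_squares(lambda x:np.r_[proj(T,P(x,nt))-pt,proj(S,P(x,ns))-ps].ravel(),[.6,0,0]);TR[k]=r.x
    print(k,r.x[:2].round(4),np.degrees(r.x[2]).round(1),np.sqrt(np.mean(r.fun**2)).round(2))
V={}
for n,f in d.items(): V[n]=cv2.resize(f["pixels"][:,:,::-1],None,fx=4,fy=4,interpolation=cv2.INTER_CUBIC)
def poly(P,c):
    for n,f in d.items(): cv2.polylines(V[n],[np.round(proj(f,P)*4+1.5).astype(int)],True,c,1,cv2.LINE_AA)
def ng(x,y,z,R,n,a): t=np.radians(a)+np.arange(n)*2*np.pi/n; return np.c_[x+R*np.cos(t),y+R*np.sin(t),np.full(n,z)]
for k,(n,R,a,h,rc,H) in dict(squat=(40,.032,0,.041,.0305,.062),hex=(6,.0312,31,.056,.024,.078),square=(4,.0311,69,.074,.0195,.096),slim=(40,.017,0,.105,.015,.13)).items():
    x,y=J[k][:2]
    poly(ng(x,y,0,R,n,a),(0,255,0));poly(ng(x,y,h,R,n,a),(255,255,0));poly(ng(x,y,H,rc,40,0),(0,0,255))
for k,x in TR.items():
    L,W=np.array(tc[k][:2])/1e3
    for z,c in((0,(0,255,0)),(.022,(0,0,255))):
      for x0,x1,y0 in((-W/2,L-W/2,W/2),(-W/2+.004,W/2-.004,W/2-.004)):
        q=np.array([[x0,y0],[x1,y0],[x1,-y0],[x0,-y0]]);C,N=np.cos(x[2]),np.sin(x[2])
        poly(np.c_[q@np.array([[C,N],[-N,C]])+x[:2],np.full(4,z)],c)
o=np.zeros((600,800,3),np.uint8)
cv2.imwrite("pics/ov_t.png",cv2.resize(V["top"][440:1120,480:1800],(800,412)))
cv2.imwrite("pics/ov_s.png",V["scene"][660:1260,480:1280])
pickle.dump((J,TR),open("m.pkl","wb"))
E
python3 m.py|tail -4
```

```text
squat [ 0.608  -0.0742] -3.1 1.9
hex [ 0.6196 -0.2109] 4.1 1.83
slim [0.6159 0.0765] -1.0 1.76
square [0.6345 0.2326] 0.2 1.4
```

View pics/ov_t.png

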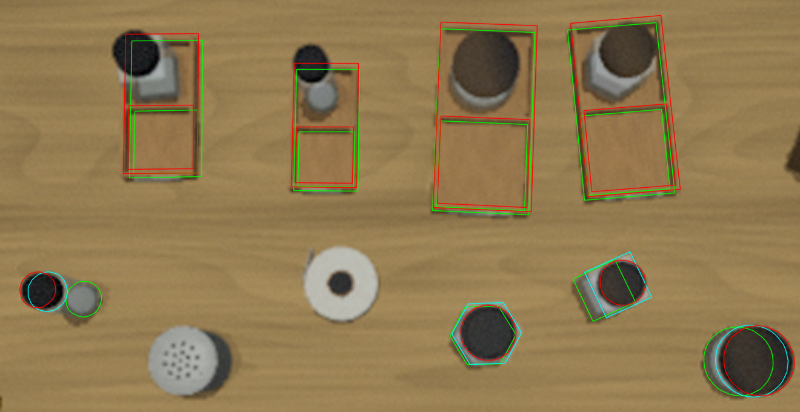

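View pics/ov_s.png

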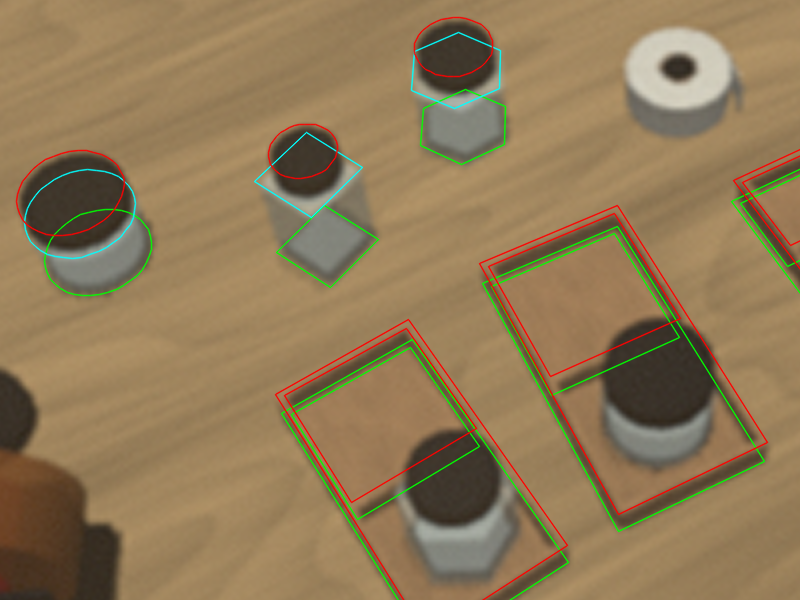

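The top overlay matches to about 2 mm. The scene view is off by a constant 3–4 mm, which is harmless for these cells. I'll start with the slim jar.

```bash
python3 -m crank '{"travel":[[2.8,-2.8,0],[5.7,-5.7,0],[8.5,-8.5,0],[11.4,-11.4,0],[14.2,-14.2,0]],"turn":[[0,0,2],[0,0,4],[0,0,6],[0,0,8],[0,0,9.2]],"gripper":[0,0,0,0,0]}' 40
python3 -m crank '{"travel":[[2.8,-2.8,0],[5.7,-5.7,0],[8.5,-8.5,0],[11.4,-11.4,0],[14.2,-14.2,0]],"turn":[[0,0,2],[0,0,4],[0,0,6],[0,0,8],[0,0,9.2]],"gripper":[0,0,0,0,0]}'
python3 -m crank '{"travel":[[0,0,0],[0,0,0],[0,0,0],[0,0,0],[0,0,0]],"turn":[[0,0,0],[0,0,0],[0,0,0],[0,0,0],[0,0,0]],"gripper":[0,0,0,0,0]}'
```

```text
clock: 0.6
position: [0.3407, 0.4494, 0.2311]
tool_rot: [-3.141, -0.0, 2.982]
force: [1.0, 0.4, 0.6]
grip_width: 0.0854
finger_force: 0.0
clock: 1.1
position: [0.4827, 0.3074, 0.2312]
tool_rot: [-3.141, -0.0, -3.141]
force: [-0.3, 1.5, -0.4]
grip_width: 0.0857
finger_force: 0.0
clock: 1.6
position: [0.4811, 0.3097, 0.2313]
tool_rot: [3.141, -0.0, -3.141]
force: [0.1, -0.5, 0.4]
grip_width: 0.0854
finger_force: 0.0
```

```bash
python3 -m crank '{"travel":[[0.1,-0.1,-3.4],[0.1,-0.1,-6.8],[0.1,-0.1,-10.2],[0.1,-0.1,-13.6],[0.1,-0.1,-16.7]],"turn":[[0,0,0],[0,0,0],[0,0,0],[0,0,0],[0,0,0]],"gripper":[0,0,0,0,0]}'
python3 -m crank '{"travel":[[0,0,0],[0,0,0],[0,0,0],[0,0,0],[0,0,0]],"turn":[[0,0,0],[0,0,0],[0,0,0],[0,0,0],[0,0,0]],"gripper":[0.1,0.3,0.5,0.8,1]}' 40
python3 -m crank '{"travel":[[0,0,0],[0,0,0],[0,0,0],[0,0,0],[0,0,0]],"turn":[[0,0,0],[0,0,0],[0,0,0],[0,0,0],[0,0,0]],"gripper":[1,1,1,1,1]}'
```

```text
clock: 2.1
position: [0.4822, 0.3083, 0.0629]
tool_rot: [3.142, -0.0, -3.141]
force: [0.3, 1.1, 0.8]
grip_width: 0.0853
finger_force: 0.0
clock: 2.6
position: [0.4835, 0.3086, 0.066]
tool_rot: [3.14, 0.002, 3.141]
force: [-1.8, 0.8, 10.4]
grip_width: 0.0332
finger_force: 37.0
clock: 3.1
position: [0.4835, 0.3086, 0.066]
tool_rot: [3.14, 0.002, 3.141]
force: [-1.9, -0.5, 10.4]
grip_width: 0.0331
finger_force: 37.0
```

```bash
python3 -m crank '{"travel":[[0,0,0.5],[0,0,1.5],[0,0,3],[0,0,4.5],[0,0,6]],"turn":[[0,0,0],[0,0,0],[0,0,0],[0,0,0],[0,0,0]],"gripper":[1,1,1,1,1]}'
python3 -m crank '{"travel":[[0.7,-1.2,0],[2,-3.5,0],[3.5,-6,0],[5,-8.6,0],[6.6,-11.5,0]],"turn":[[0,0,0],[0,0,0],[0,0,0],[0,0,0],[0,0,0]],"gripper":[1,1,1,1,1]}'
python3 -m crank '{"travel":[[1.6,-2.8,0],[3.2,-5.6,0],[4.7,-8.1,0],[5.9,-10.2,0],[6.6,-11.5,0]],"turn":[[0,0,0],[0,0,0],[0,0,0],[0,0,0],[0,0,0]],"gripper":[1,1,1,1,1]}'
python3 -m crank '{"travel":[[0,0,0],[0,0,0],[0,0,0],[0,0,0],[0,0,0]],"turn":[[0,0,0],[0,0,0],[0,0,0],[0,0,0],[0,0,0]],"gripper":[1,1,1,1,1]}'
python3 - <<'E'
from workcell import bot
from h import *
d={n:bot.grab_frame(n) for n in("top","scene")}
pickle.dump(d,open("f1.pkl","wb"))
zoom(d["top"]["pixels"],160,100,320,260,3,"a.png");zoom(d["scene"]["pixels"],260,110,400,270,3,"b.png")
a,b=cv2.imread("pics/a.png"),cv2.imread("pics/b.png");cv2.imwrite("pics/c1.png",np.hstack([a[:480,:400],b[:480,:400]]))
E
```

```text
clock: 3.6
position: [0.4829, 0.308, 0.1263]
tool_rot: [3.141, 0.001, 3.141]
force: [0.7, -1.1, -1.5]
grip_width: 0.0332
finger_force: 38.1
clock: 4.1
position: [0.5493, 0.1911, 0.1244]
tool_rot: [-3.141, 0.0, 3.141]
force: [1.1, 0.3, -0.7]
grip_width: 0.0331
finger_force: 38.1
clock: 4.6
position: [0.6154, 0.0747, 0.1243]
tool_rot: [-3.141, 0.0, 3.138]
force: [-1.4, 0.3, -1.7]
grip_width: 0.0332
finger_force: 38.1
clock: 5.1
position: [0.6145, 0.0787, 0.1244]
tool_rot: [3.141, 0.0, -3.141]
force: [0.7, 0.8, -0.8]
grip_width: 0.0329
finger_force: 38.2
```

View pics/c1.png

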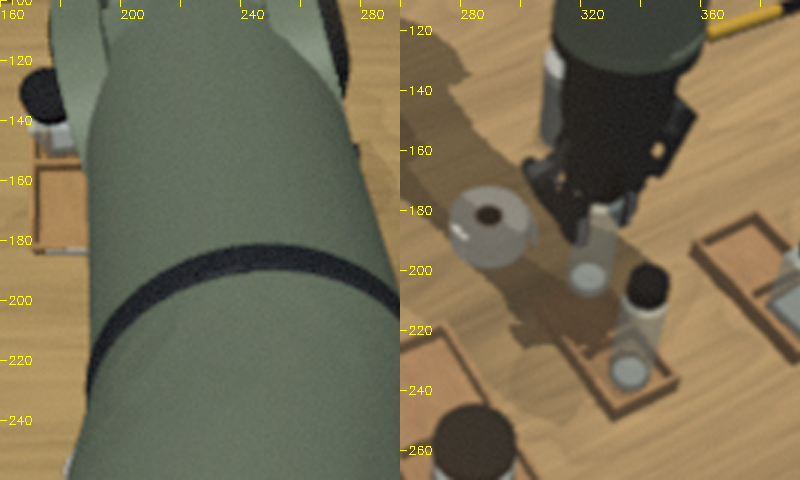

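The wrist hides the top view. In the scene view, the jar's base at about (323,203) hangs over the front of the slim tray, upright. Lowering it now.

```bash
python3 - <<'E'
from h import *
d=pickle.load(open("f1.pkl","rb"));print(onz(d["scene"],[[323,203.3]],.06))
E
python3 -m crank '{"travel":[[0,0,-1.5],[0,0,-3],[0,0,-4.2],[0,0,-5],[0,0,-5.2]],"turn":[[0,0,0],[0,0,0],[0,0,0],[0,0,0],[0,0,0]],"gripper":[1,1,1,1,1]}'
python3 -m crank '{"travel":[[0,0,-0.1],[0,0,-0.2],[0,0,-0.2],[0,0,-0.2],[0,0,-0.2]],"turn":[[0,0,0],[0,0,0],[0,0,0],[0,0,0],[0,0,0]],"gripper":[1,1,1,1,1]}'
```

```text
[[0.61517526 0.08015864 0.06      ]]
clock: 5.7
position: [0.614, 0.0778, 0.0708]
tool_rot: [-3.141, -0.002, 3.141]
force: [0.1, 0.1, -1.0]
grip_width: 0.0332
finger_force: 38.2
clock: 6.2
position: [0.6148, 0.0779, 0.0706]
tool_rot: [3.142, 0.0, 3.141]
force: [0.4, 0.3, -0.9]
grip_width: 0.0331
finger_force: 38.2
```

```bash
python3 -m crank '{"travel":[[0,0,-0.1],[0,0,-0.1],[0,0,-0.2],[0,0,-0.2],[0,0,-0.2]],"turn":[[0,0,0],[0,0,0],[0,0,0],[0,0,0],[0,0,0]],"gripper":[1,1,1,1,1]}'
```

```text
clock: 6.7
position: [0.6155, 0.078, 0.07]
tool_rot: [3.141, 0.002, 3.141]
force: [-6.0, -0.2, 25.1]
grip_width: 0.0331
finger_force: 40.7
```

```bash
python3 -m crank '{"travel":[[0,0,0.05],[0,0,0.1],[0,0,0.1],[0,0,0.1],[0,0,0.1]],"turn":[[0,0,0],[0,0,0],[0,0,0],[0,0,0],[0,0,0]],"gripper":[1,1,0.7,0.4,0.1]}'
python3 -m crank '{"travel":[[0,0,0],[0,0,2],[0,0,5],[0,0,8],[0,0,11]],"turn":[[0,0,0],[0,0,0],[0,0,0],[0,0,0],[0,0,0]],"gripper":[0,0,0,0,0]}'
```

```text
clock: 7.2
position: [0.6147, 0.0779, 0.0693]
tool_rot: [3.142, 0.0, 3.141]
force: [0.4, 1.1, -0.0]
grip_width: 0.061
finger_force: 0.0
clock: 7.7
position: [0.6145, 0.0779, 0.1803]
tool_rot: [-3.142, -0.0, 3.141]
force: [-0.3, -0.7, 0.3]
grip_width: 0.0854
finger_force: 0.0
```

```bash
python3 -m crank '{"travel":[[-1.2,-2.6,0],[-2.5,-5.2,0],[-3.8,-7.8,0],[-5,-10.5,0],[-6.4,-13.2,0]],"turn":[[0,0,2],[0,0,4],[0,0,7],[0,0,9],[0,0,12]],"gripper":[0,0,0,0,0]}'
python3 -m crank '{"travel":[[-1.2,-2.6,0],[-2.5,-5.2,0],[-3.8,-7.8,0],[-5,-10.5,0],[-6.35,-13.3,0]],"turn":[[0,0,2],[0,0,4],[0,0,7],[0,0,9],[0,0,12]],"gripper":[0,0,0,0,0]}'
python3 -m crank '{"travel":[[0,0,0],[0,0,0],[0,0,0],[0,0,-1],[0,0,-2]],"turn":[[0,0,0],[0,0,0],[0,0,0],[0,0,0],[0,0,0]],"gripper":[0,0,0,0,0]}'
python3 - <<'E'
from workcell import bot
from h import *
d={n:bot.grab_frame(n) for n in("top","scene")}
a=cv2.resize(d["scene"]["pixels"][100:260,110:270,::-1],None,fx=3,fy=3);b=cv2.resize(d["scene"]["pixels"][160:260,285:385,::-1],None,fx=3.2,fy=4.8);cv2.imwrite("pics/c2.png",np.hstack([a,b]))
E
```

```text
clock: 8.2
position: [0.5502, -0.0551, 0.1793]
tool_rot: [-3.141, 0.0, -2.931]
force: [0.4, -1.1, -0.3]
grip_width: 0.0855
finger_force: 0.0
clock: 8.7
position: [0.4867, -0.188, 0.1793]
tool_rot: [-3.141, 0.0, -2.722]
force: [0.9, -0.7, -0.1]
grip_width: 0.085
finger_force: 0.0
clock: 9.2
position: [0.4875, -0.1864, 0.1585]
tool_rot: [-3.141, 0.0, -2.722]
force: [-0.2, 0.8, 0.1]
grip_width: 0.0856
finger_force: 0.0
```

View pics/c2.png

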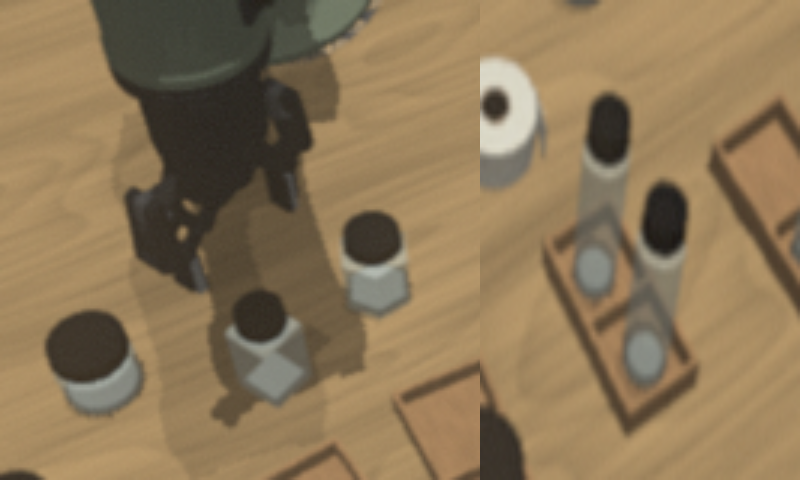

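The slim jar stands in its front cell (right panel, base near (321,217) in the full frame). The fingers line up over the square jar. Descending and gripping.

```bash
python3 -m crank '{"travel":[[0,0,-2.6],[0,0,-5.2],[0,0,-7.8],[0,0,-10.4],[0,0,-12.6]],"turn":[[0,0,0],[0,0,0],[0,0,0],[0,0,0],[0,0,0]],"gripper":[0,0,0,0,0]}'
python3 -m crank '{"travel":[[0,0,0],[0,0,0],[0,0,0],[0,0,0],[0,0,0]],"turn":[[0,0,0],[0,0,0],[0,0,0],[0,0,0],[0,0,0]],"gripper":[0.1,0.25,0.4,0.7,1]}' 40
python3 -m crank '{"travel":[[0,0,0],[0,0,0],[0,0,0],[0,0,0],[0,0,0]],"turn":[[0,0,0],[0,0,0],[0,0,0],[0,0,0],[0,0,0]],"gripper":[1,1,1,1,1]}'
```

```text
clock: 9.8
position: [0.4869, -0.1867, 0.0318]
tool_rot: [3.141, -0.001, -2.723]
force: [-0.4, 0.1, 0.2]
grip_width: 0.0856
finger_force: 0.0
clock: 10.3
position: [0.4878, -0.1873, 0.0345]
tool_rot: [-3.14, 0.001, -2.724]
force: [-0.7, -0.1, 6.2]
grip_width: 0.0437
finger_force: 40.6
clock: 10.8
position: [0.4879, -0.1873, 0.0346]
tool_rot: [-3.14, 0.001, -2.723]
force: [-1.3, 0.7, 6.4]
grip_width: 0.0439
finger_force: 40.6
```

```bash
python3 -m crank '{"travel":[[0,0,0.5],[0,0,1.5],[0,0,3],[0,0,4.5],[0,0,6]],"turn":[[0,0,0],[0,0,0],[0,0,0],[0,0,0],[0,0,0]],"gripper":[1,1,1,1,1]}'
python3 -m crank '{"travel":[[0.2,1.5,0],[0.5,4,0],[1,7,0],[1.5,10.5,0],[2,14,0]],"turn":[[0,0,-1],[0,0,-3],[0,0,-5],[0,0,-8],[0,0,-10]],"gripper":[1,1,1,1,1]}'
python3 -m crank '{"travel":[[0.2,3.2,0],[0.5,6.4,0],[1,9.6,0],[1.1,12.8,0],[1.2,16,0]],"turn":[[0,0,-3],[0,0,-6],[0,0,-8],[0,0,-11],[0,0,-14]],"gripper":[1,1,1,1,1]}'
python3 -m crank '{"travel":[[0,3,0],[0.3,6,0],[1,8.5,0],[2,10.5,0],[3,12.2,0]],"turn":[[0,0,0],[0,0,0],[0,0,0],[0,0,0],[0,0,0]],"gripper":[1,1,1,1,1]}'
python3 -m crank '{"travel":[[2,0,0],[4,0,0],[6,0,0],[7.5,0,0],[8.5,0,0]],"turn":[[0,0,0],[0,0,0],[0,0,0],[0,0,0],[0,0,0]],"gripper":[1,1,1,1,1]}'
python3 -m crank '{"travel":[[0,0,0],[0,0,0],[0,0,-1],[0,0,-2],[0,0,-3]],"turn":[[0,0,0],[0,0,0],[0,0,0],[0,0,0],[0,0,0]],"gripper":[1,1,1,1,1]}'
python3 - <<'E'
from workcell import bot
from h import *
d={n:bot.grab_frame(n) for n in("top","scene")}
pickle.dump(d,open("f2.pkl","wb"))
zoom(d["scene"]["pixels"],290,110,440,260,4,"c3.png")
E
```

```text
clock: 11.3
position: [0.4873, -0.1872, 0.0949]
tool_rot: [-3.141, 0.001, -2.723]
force: [1.0, -0.1, -0.5]
grip_width: 0.0433
finger_force: 41.0
clock: 11.8
position: [0.5075, -0.046, 0.0944]
tool_rot: [-3.141, 0.001, -2.901]
force: [0.4, -0.0, -1.3]
grip_width: 0.0431
finger_force: 41.0
clock: 12.3
position: [0.5193, 0.1144, 0.0944]
tool_rot: [3.141, 0.001, 3.139]
force: [-0.6, 0.3, -1.8]
grip_width: 0.0434
finger_force: 41.0
clock: 12.8
position: [0.5494, 0.2366, 0.0945]
tool_rot: [3.141, 0.0, -3.141]
force: [-0.2, -0.7, -1.2]
grip_width: 0.0436
finger_force: 41.0
clock: 13.3
position: [0.6352, 0.2348, 0.0943]
tool_rot: [3.141, 0.001, 3.141]
force: [-0.5, -0.2, -1.8]
grip_width: 0.0436
finger_force: 41.0
clock: 13.8
position: [0.6335, 0.2349, 0.0621]
tool_rot: [-3.141, -0.001, 3.141]
force: [0.6, -0.9, -1.4]
grip_width: 0.0437
finger_force: 41.0
```

View pics/c3.png

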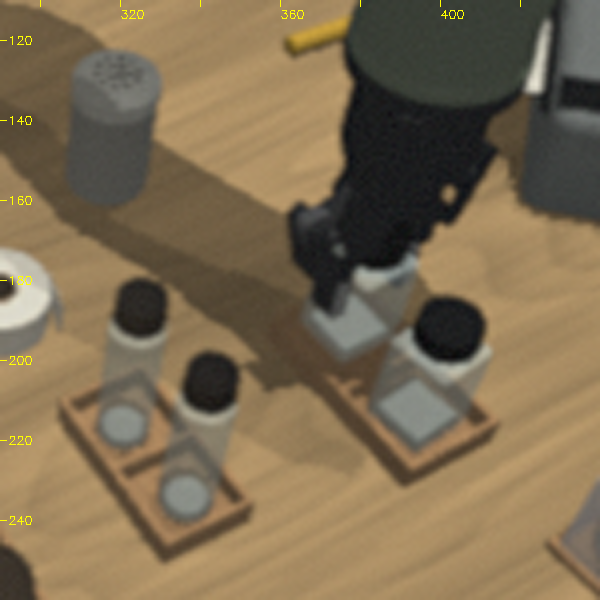

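```bash
python3 - <<'E'
from h import *
S=pickle.load(open("f2.pkl","rb"))["scene"]
print(onz(S,[[376.8,192]],.028), "rear",onz(S,[[394.5,213]],.006),"slim front/rear",onz(S,[[320.8,216],[336.5,234]],.006))
q=np.array([(350,348),(434,305),(487,496),(575,446)])/4+[270,105]
p=onz(S,q,.022);print(p, ((p[0]+p[1])/2+(p[2]-p[0]+p[3]-p[1])/2*35/136))
E
```

```text
[[0.63545447 0.23413234 0.028     ]] rear [[0.69882138 0.24423845 0.006     ]] slim front/rear [[0.61380827 0.08072844 0.006     ]
 [0.67689766 0.08320049 0.006     ]]
[[0.60748402 0.19606388 0.022     ]
 [0.60625775 0.26494742 0.022     ]
 [0.73881812 0.19668707 0.022     ]
 [0.73738062 0.26638831 0.022     ]] [0.64064292 0.23077125 0.022     ]
```

```bash
python3 -m crank '{"travel":[[0.1,-0.1,-0.3],[0.2,-0.1,-0.8],[0.2,-0.1,-1.4],[0.2,-0.1,-2],[0.2,-0.1,-2.2]],"turn":[[0,0,0],[0,0,0],[0,0,0],[0,0,0],[0,0,0]],"gripper":[1,1,1,1,1]}'
python3 -m crank '{"travel":[[0,0,0],[0,0,0],[0,0,-0.05],[0,0,-0.1],[0,0,-0.1]],"turn":[[0,0,0],[0,0,0],[0,0,0],[0,0,0],[0,0,0]],"gripper":[1,1,1,1,1]}'
```

```text
clock: 14.4
position: [0.6358, 0.2338, 0.0404]
tool_rot: [-3.141, -0.001, 3.141]
force: [-0.2, -0.7, -1.4]
grip_width: 0.0439
finger_force: 41.0
clock: 14.9
position: [0.6362, 0.2339, 0.0404]
tool_rot: [-3.142, 0.0, 3.141]
force: [0.3, 0.4, -1.8]
grip_width: 0.0438
finger_force: 41.0
```

```bash
python3 -m crank '{"travel":[[0,0,-0.05],[0,0,-0.1],[0,0,-0.1],[0,0,-0.1],[0,0,-0.1]],"turn":[[0,0,0],[0,0,0],[0,0,0],[0,0,0],[0,0,0]],"gripper":[1,1,1,1,1]}'
```

```text
clock: 15.4
position: [0.6362, 0.2339, 0.0393]
tool_rot: [-3.142, 0.0, 3.141]
force: [0.1, 0.3, -2.0]
grip_width: 0.0438
finger_force: 41.0
```

```bash
python3 -m crank '{"travel":[[0,0,-0.05],[0,0,-0.08],[0,0,-0.08],[0,0,-0.08],[0,0,-0.08]],"turn":[[0,0,0],[0,0,0],[0,0,0],[0,0,0],[0,0,0]],"gripper":[1,1,1,1,1]}'
```

```text
clock: 15.9
position: [0.6362, 0.2339, 0.0386]
tool_rot: [3.142, 0.0, 3.141]
force: [-1.5, -0.4, 3.4]
grip_width: 0.0435
finger_force: 41.4
```

```bash
python3 -m crank '{"travel":[[0,0,0],[0,0,0],[0,0,0],[0,0,0],[0,0,0]],"turn":[[0,0,0],[0,0,0],[0,0,0],[0,0,0],[0,0,0]],"gripper":[0.6,0.3,0,0,0]}'
python3 -m crank '{"travel":[[0,0,1],[0,0,3],[0,0,6],[0,0,9],[0,0,12]],"turn":[[0,0,0],[0,0,0],[0,0,0],[0,0,0],[0,0,0]],"gripper":[0,0,0,0,0]}'
python3 -m crank '{"travel":[[-1.9,-3.1,0],[-3.8,-6.1,0],[-5.7,-9.2,0],[-7.6,-12.2,0],[-9.5,-15.3,0]],"turn":[[0,0,3],[0,0,6],[0,0,9],[0,0,12],[0,0,16]],"gripper":[0,0,0,0,0]}'
python3 -m crank '{"travel":[[-1.9,-3.1,0],[-3.8,-6.1,0],[-5.7,-9.2,0],[-7.6,-12.2,0],[-9.6,-15.3,0]],"turn":[[0,0,3],[0,0,6],[0,0,9],[0,0,12],[0,0,15]],"gripper":[0,0,0,0,0]}'
python3 -m crank '{"travel":[[0,0,0],[0,0,0],[0,0,-1],[0,0,-2],[0,0,-3]],"turn":[[0,0,0],[0,0,0],[0,0,0],[0,0,0],[0,0,0]],"gripper":[0,0,0,0,0]}'
python3 - <<'E'
from workcell import bot
from h import *
d={n:bot.grab_frame(n) for n in("top","scene")}
pickle.dump(d,open("f3.pkl","wb"))
a=cv2.resize(d["scene"]["pixels"][100:260,150:310,::-1],None,fx=3,fy=3);b=cv2.resize(d["scene"]["pixels"][150:250,340:440,::-1],None,fx=3.2,fy=4.8);cv2.imwrite("pics/c4.png",np.hstack([a,b]))
E
```

```text
clock: 16.4
position: [0.6362, 0.2339, 0.0384]
tool_rot: [-3.142, 0.0, 3.141]
force: [-0.2, 0.3, 0.3]
grip_width: 0.0855
finger_force: 0.0
clock: 16.9
position: [0.6362, 0.2338, 0.1605]
tool_rot: [3.141, 0.0, 3.141]
force: [0.1, 0.3, -0.3]
grip_width: 0.0853
finger_force: 0.0
clock: 17.4
position: [0.5404, 0.0799, 0.1593]
tool_rot: [-3.141, 0.001, -2.861]
force: [0.3, -0.9, -0.4]
grip_width: 0.0853
finger_force: 0.0
clock: 17.9
position: [0.4446, -0.0732, 0.1592]
tool_rot: [-3.141, 0.001, -2.599]
force: [0.6, -0.7, -0.9]
grip_width: 0.0853
finger_force: 0.0
clock: 18.4
position: [0.4452, -0.0714, 0.1273]
tool_rot: [3.141, -0.0, -2.6]
force: [0.5, -0.3, -0.1]
grip_width: 0.0854
finger_force: 0.0
```

View pics/c4.png

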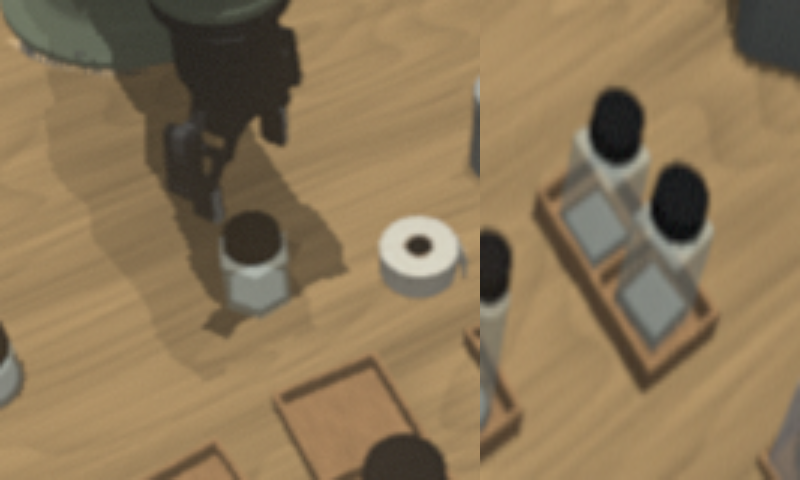

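The square jar stands in its front cell. The gripper is over the hexagon jar, so I'll grip it and carry it across.

```bash
python3 -m crank '{"travel":[[0,0,-2.2],[0,0,-4.4],[0,0,-6.6],[0,0,-8.8],[0,0,-10.7]],"turn":[[0,0,0],[0,0,0],[0,0,0],[0,0,0],[0,0,0]],"gripper":[0,0,0,0,0]}'
python3 -m crank '{"travel":[[0,0,0],[0,0,0],[0,0,0],[0,0,0],[0,0,0]],"turn":[[0,0,0],[0,0,0],[0,0,0],[0,0,0],[0,0,0]],"gripper":[0.1,0.2,0.3,0.6,1]}' 40
python3 -m crank '{"travel":[[0,0,0],[0,0,0],[0,0,0],[0,0,0],[0,0,0]],"turn":[[0,0,0],[0,0,0],[0,0,0],[0,0,0],[0,0,0]],"gripper":[1,1,1,1,1]}'
```

```text
clock: 19.0
position: [0.4451, -0.0719, 0.0203]
tool_rot: [3.141, -0.0, -2.601]
force: [-0.0, 0.7, 0.5]
grip_width: 0.0853
finger_force: 0.0
clock: 19.5
position: [0.4458, -0.0721, 0.0227]
tool_rot: [-3.141, 0.001, -2.601]
force: [-1.4, 0.9, 11.5]
grip_width: 0.0548
finger_force: 38.9
clock: 20.0
position: [0.4458, -0.0722, 0.0227]
tool_rot: [-3.14, 0.002, -2.601]
force: [-1.7, 0.6, 10.8]
grip_width: 0.055
finger_force: 38.9
```

```bash
python3 -m crank '{"travel":[[0,0,0.5],[0,0,1.5],[0,0,3],[0,0,4.5],[0,0,6]],"turn":[[0,0,0],[0,0,0],[0,0,0],[0,0,0],[0,0,0]],"gripper":[1,1,1,1,1]}'
python3 -m crank '{"travel":[[0.7,-0.6,0],[2,-1.6,0],[4,-3.2,0],[6.2,-5,0],[8.7,-7,0]],"turn":[[0,0,-2],[0,0,-4],[0,0,-7],[0,0,-10],[0,0,-14]],"gripper":[1,1,1,1,1]}'
python3 -m crank '{"travel":[[2.5,-2,0],[4.7,-3.8,0],[6.5,-5.2,0],[8,-6.4,0],[8.8,-7,0]],"turn":[[0,0,-3],[0,0,-6],[0,0,-9],[0,0,-11],[0,0,-13]],"gripper":[1,1,1,1,1]}'
python3 -m crank '{"travel":[[0,0,0],[0,0,0],[0,0,-1],[0,0,-2],[0,0,-3]],"turn":[[0,0,0],[0,0,0],[0,0,0],[0,0,0],[0,0,0]],"gripper":[1,1,1,1,1]}'
python3 - <<'E'
from workcell import bot
from h import *
d={n:bot.grab_frame(n) for n in("top","scene")}
pickle.dump(d,open("f4.pkl","wb"))
zoom(d["scene"]["pixels"],130,180,280,330,4,"c5.png")
E
```

```text
clock: 20.5
position: [0.4453, -0.0721, 0.0831]
tool_rot: [-3.141, 0.001, -2.601]
force: [0.2, -0.0, -1.2]
grip_width: 0.055
finger_force: 41.0
clock: 21.0
position: [0.533, -0.1431, 0.0816]
tool_rot: [3.142, 0.0, -2.849]
force: [0.4, 0.1, -1.2]
grip_width: 0.0552
finger_force: 41.2
clock: 21.5
position: [0.621, -0.2136, 0.0813]
tool_rot: [-3.141, 0.0, -3.076]
force: [-0.2, -0.3, -1.0]
grip_width: 0.0549
finger_force: 41.2
clock: 22.0
position: [0.6197, -0.2117, 0.0504]
tool_rot: [3.141, -0.001, -3.072]
force: [0.3, 0.2, -1.2]
grip_width: 0.0547
finger_force: 41.2
```

View pics/c5.png

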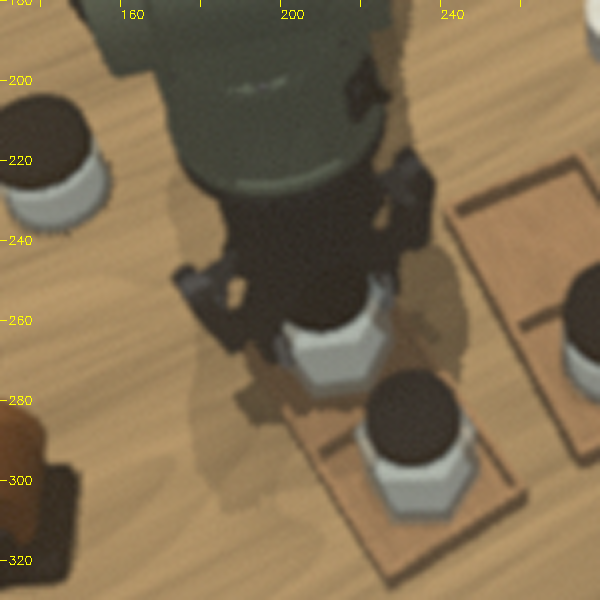

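The hexagon jar hangs upright above its front cell, base near (212,276). Lowering it.

```bash
python3 -m crank '{"travel":[[0,0,-0.5],[0,0,-1],[0,0,-1.6],[0,0,-2],[0,0,-2.2]],"turn":[[0,0,0],[0,0,0],[0,0,0],[0,0,0],[0,0,0]],"gripper":[1,1,1,1,1]}'
python3 -m crank '{"travel":[[0,0,-0.03],[0,0,-0.05],[0,0,-0.1],[0,0,-0.1],[0,0,-0.1]],"turn":[[0,0,0],[0,0,0],[0,0,0],[0,0,0],[0,0,0]],"gripper":[1,1,1,1,1]}'
```

```text
clock: 22.6
position: [0.62, -0.2121, 0.029]
tool_rot: [3.141, -0.0, -3.072]
force: [-0.3, -0.1, -1.0]
grip_width: 0.0551
finger_force: 41.1
clock: 23.1
position: [0.6203, -0.2121, 0.0286]
tool_rot: [-3.142, 0.0, -3.073]
force: [1.1, 0.5, -1.9]
grip_width: 0.0553
finger_force: 41.1
```

```bash
python3 -m crank '{"travel":[[0,0,-0.05],[0,0,-0.1],[0,0,-0.1],[0,0,-0.1],[0,0,-0.1]],"turn":[[0,0,0],[0,0,0],[0,0,0],[0,0,0],[0,0,0]],"gripper":[1,1,1,1,1]}'
python3 -m crank '{"travel":[[0,0,-0.03],[0,0,-0.06],[0,0,-0.06],[0,0,-0.06],[0,0,-0.06]],"turn":[[0,0,0],[0,0,0],[0,0,0],[0,0,0],[0,0,0]],"gripper":[1,1,1,1,1]}'
```

```text
clock: 23.6
position: [0.6202, -0.2121, 0.0275]
tool_rot: [-3.142, 0.0, -3.072]
force: [-0.5, -0.5, -1.3]
grip_width: 0.055
finger_force: 41.1
clock: 24.1
position: [0.6202, -0.2121, 0.0269]
tool_rot: [-3.142, 0.0, -3.073]
force: [-0.9, -0.0, 0.3]
grip_width: 0.0546
finger_force: 41.2
```

```bash
python3 -m crank '{"travel":[[0,0,0],[0,0,0],[0,0,0],[0,0,0],[0,0,0]],"turn":[[0,0,0],[0,0,0],[0,0,0],[0,0,0],[0,0,0]],"gripper":[0.5,0.2,0,0,0]}'
python3 -m crank '{"travel":[[0,0,1],[0,0,3],[0,0,6],[0,0,9],[0,0,12]],"turn":[[0,0,0],[0,0,0],[0,0,0],[0,0,0],[0,0,0]],"gripper":[0,0,0,0,0]}'
python3 -m crank '{"travel":[[-4,-2,0],[-8,-4,0],[-12,-6,0],[-16,-8,0],[-20,-9.8,0]],"turn":[[0,0,-1],[0,0,-3],[0,0,-4],[0,0,-6],[0,0,-7]],"gripper":[0,0,0,0,0]}'
python3 -m crank '{"travel":[[0,0,0],[0,0,0],[0,0,-1],[0,0,-2],[0,0,-3]],"turn":[[0,0,0],[0,0,0],[0,0,0],[0,0,0],[0,0,0]],"gripper":[0,0,0,0,0]}'
python3 - <<'E'
from workcell import bot
from h import *
d={n:bot.grab_frame(n) for n in("top","scene")}
pickle.dump(d,open("f5.pkl","wb"))
zoom(d["scene"]["pixels"],80,150,280,300,4,"c6.png")
E
```

```text
clock: 24.6
position: [0.6202, -0.2121, 0.0269]
tool_rot: [-3.142, 0.0, -3.072]
force: [-0.2, -0.5, -0.1]
grip_width: 0.0851
finger_force: 0.0
clock: 25.1
position: [0.6201, -0.2121, 0.1489]
tool_rot: [-3.141, 0.0, -3.072]
force: [0.1, -0.3, -0.7]
grip_width: 0.0853
finger_force: 0.0
clock: 25.6
position: [0.4186, -0.3109, 0.1477]
tool_rot: [-3.141, 0.001, 3.087]
force: [0.5, -1.6, 0.7]
grip_width: 0.0853
finger_force: 0.0
clock: 26.1
position: [0.4206, -0.3094, 0.1156]
tool_rot: [3.141, -0.001, 3.09]
force: [-0.1, -0.4, -0.7]
grip_width: 0.0858
finger_force: 0.0
```

View pics/c6.png

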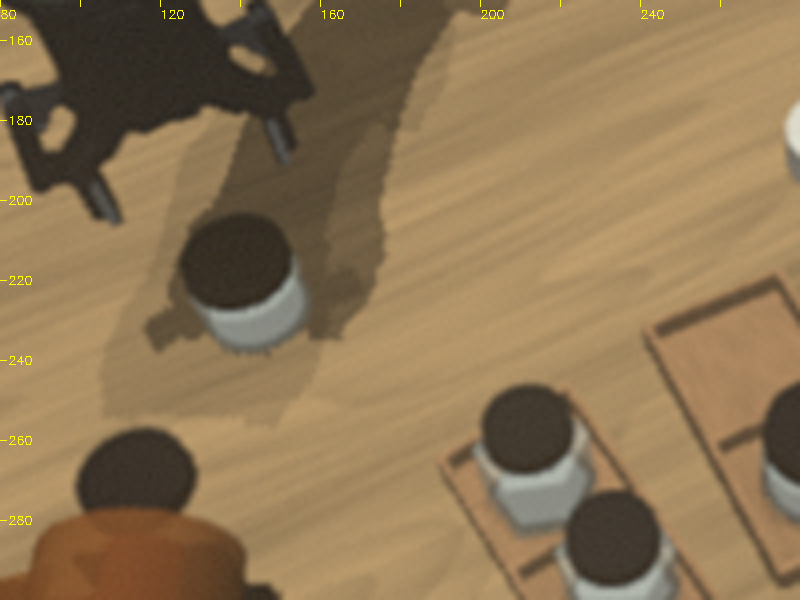

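```bash
python3 - <<'E'
from h import *
S=pickle.load(open("f5.pkl","rb"))["scene"]
print(onz(S,[[130.75,197.75]],.1286), "jar",onz(S,[[138.6,215.3]],.055))
E
python3 -m crank '{"travel":[[0,0,-2],[0,0,-4],[0,0,-5],[0,0,-5.5],[0,0,-6]],"turn":[[0,0,0],[0,0,0],[0,0,0],[0,0,0],[0,0,0]],"gripper":[0,0,0,0,0]}'
```

```text
[[ 0.43020476 -0.30897908  0.1286    ]] jar [[ 0.42334484 -0.30958288  0.055     ]]
clock: 26.7
position: [0.4204, -0.3102, 0.0569]
tool_rot: [-3.141, 0.0, 3.089]
force: [0.1, 0.0, 0.4]
grip_width: 0.0852
finger_force: 0.0
```

```bash
python3 -m crank '{"travel":[[0,0,-0.8],[0,0,-1.6],[0,0,-2.4],[0,0,-3.3],[0,0,-4.2]],"turn":[[0,0,0],[0,0,0],[0,0,0],[0,0,0],[0,0,0]],"gripper":[0,0,0,0,0]}'
python3 -m crank '{"travel":[[0,0,0],[0,0,0],[0,0,0],[0,0,0],[0,0,0]],"turn":[[0,0,0],[0,0,0],[0,0,0],[0,0,0],[0,0,0]],"gripper":[0.1,0.2,0.3,0.6,1]}' 40
python3 -m crank '{"travel":[[0,0,0],[0,0,0],[0,0,0],[0,0,0],[0,0,0]],"turn":[[0,0,0],[0,0,0],[0,0,0],[0,0,0],[0,0,0]],"gripper":[1,1,1,1,1]}'
```

```text
clock: 27.2
position: [0.4202, -0.3101, 0.0141]
tool_rot: [3.142, 0.0, 3.089]
force: [0.6, 0.2, -0.3]
grip_width: 0.0854
finger_force: 0.0
clock: 27.7
position: [0.4203, -0.3101, 0.0153]
tool_rot: [-3.141, 0.0, 3.088]
force: [-1.6, 0.3, 6.2]
grip_width: 0.0627
finger_force: 44.4
clock: 28.2
position: [0.4203, -0.3101, 0.0152]
tool_rot: [-3.141, 0.0, 3.089]
force: [-2.0, 1.6, 6.3]
grip_width: 0.0627
finger_force: 44.4
```

```bash
python3 -m crank '{"travel":[[0,0,0.5],[0,0,1.5],[0,0,3],[0,0,4.5],[0,0,6]],"turn":[[0,0,0],[0,0,0],[0,0,0],[0,0,0],[0,0,0]],"gripper":[1,1,1,1,1]}'
python3 -m crank '{"travel":[[0.2,0.8,0],[0.6,2.5,0],[1.3,5,0],[2.1,8,0],[3,11.6,0]],"turn":[[0,0,0],[0,0,0],[0,0,0],[0,0,0],[0,0,0]],"gripper":[1,1,1,1,1]}'
python3 -m crank '{"travel":[[0.9,3.5,0],[1.8,6.8,0],[3,9.4,0],[4.5,11.2,0],[6.3,12,0]],"turn":[[0,0,0],[0,0,0],[0,0,0],[0,0,0],[0,0,0]],"gripper":[1,1,1,1,1]}'
python3 -m crank '{"travel":[[2.3,0,0],[4.6,0,0],[6.8,0,0],[8.5,0,0],[9.4,0,0]],"turn":[[0,0,0],[0,0,0],[0,0,0],[0,0,0],[0,0,0]],"gripper":[1,1,1,1,1]}'
python3 -m crank '{"travel":[[0,0,0],[0,0,0],[0,0,-1],[0,0,-2],[0,0,-3]],"turn":[[0,0,0],[0,0,0],[0,0,0],[0,0,0],[0,0,0]],"gripper":[1,1,1,1,1]}'
python3 - <<'E'
from workcell import bot
from h import *
d={n:bot.grab_frame(n) for n in("top","scene")}
pickle.dump(d,open("f6.pkl","wb"))
zoom(d["scene"]["pixels"],190,160,340,310,4,"c7.png")
E
```

```text
clock: 28.7
position: [0.4203, -0.3102, 0.0762]
tool_rot: [-3.141, 0.001, 3.088]
force: [-0.8, -0.4, -1.9]
grip_width: 0.0627
finger_force: 44.3
clock: 29.2
position: [0.4501, -0.193, 0.0746]
tool_rot: [-3.141, -0.0, 3.087]
force: [1.2, 1.0, -1.1]
grip_width: 0.063
finger_force: 44.3
clock: 29.7
position: [0.5133, -0.0712, 0.0746]
tool_rot: [3.141, -0.001, 3.091]
force: [-1.0, -1.2, -1.3]
grip_width: 0.0627
finger_force: 44.2
clock: 30.2
position: [0.608, -0.0732, 0.0743]
tool_rot: [3.141, -0.0, 3.089]
force: [-0.4, 0.1, -1.6]
grip_width: 0.0625
finger_force: 44.2
clock: 30.7
position: [0.6066, -0.0741, 0.0438]
tool_rot: [3.142, -0.001, 3.088]
force: [0.7, 0.7, -2.5]
grip_width: 0.0626
finger_force: 44.2
```

View pics/c7.png

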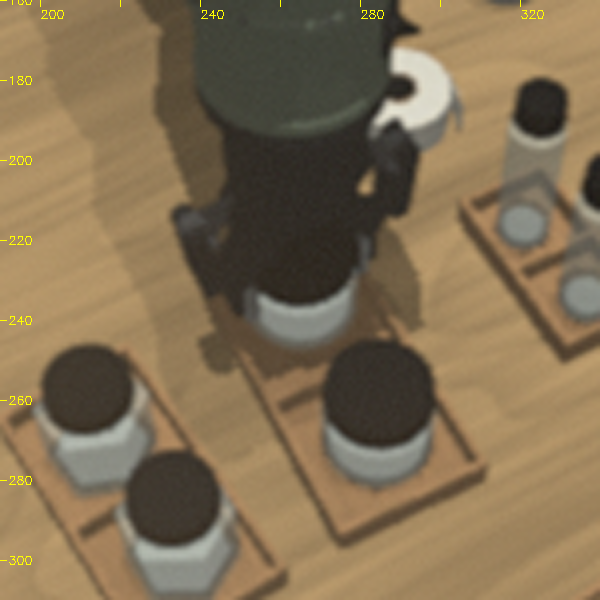

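The squat jar is level above its front cell, base near (264,243). Lowering it while watching the force.

```bash
python3 -m crank '{"travel":[[0,0,-0.5],[0,0,-1],[0,0,-1.6],[0,0,-2],[0,0,-2.2]],"turn":[[0,0,0],[0,0,0],[0,0,0],[0,0,0],[0,0,0]],"gripper":[1,1,1,1,1]}'
python3 -m crank '{"travel":[[0,0,-0.03],[0,0,-0.05],[0,0,-0.1],[0,0,-0.1],[0,0,-0.1]],"turn":[[0,0,0],[0,0,0],[0,0,0],[0,0,0],[0,0,0]],"gripper":[1,1,1,1,1]}'
```

```text
clock: 31.3
position: [0.607, -0.0741, 0.0224]
tool_rot: [-3.142, -0.0, 3.088]
force: [0.8, 0.3, -1.1]
grip_width: 0.0629
finger_force: 44.3
clock: 31.8
position: [0.6073, -0.0741, 0.022]
tool_rot: [-3.142, 0.0, 3.089]
force: [-0.4, 0.8, -1.6]
grip_width: 0.0632
finger_force: 44.3
```

```bash
python3 -m crank '{"travel":[[0,0,-0.05],[0,0,-0.1],[0,0,-0.15],[0,0,-0.2],[0,0,-0.2]],"turn":[[0,0,0],[0,0,0],[0,0,0],[0,0,0],[0,0,0]],"gripper":[1,1,1,1,1]}'
python3 -m crank '{"travel":[[0,0,-0.02],[0,0,-0.04],[0,0,-0.06],[0,0,-0.06],[0,0,-0.06]],"turn":[[0,0,0],[0,0,0],[0,0,0],[0,0,0],[0,0,0]],"gripper":[1,1,1,1,1]}'
```

```text
clock: 32.3
position: [0.6071, -0.0741, 0.0198]
tool_rot: [-3.142, -0.0, 3.089]
force: [-0.8, -0.0, -2.0]
grip_width: 0.0625
finger_force: 44.3
clock: 32.8
position: [0.6072, -0.0741, 0.0193]
tool_rot: [-3.142, 0.0, 3.088]
force: [-0.5, 0.3, 0.7]
grip_width: 0.0626
finger_force: 44.6
```

Contact came at the predicted height. I'll release, retreat and check.

```bash
python3 -m crank '{"travel":[[0,0,0],[0,0,0],[0,0,0],[0,0,0],[0,0,0]],"turn":[[0,0,0],[0,0,0],[0,0,0],[0,0,0],[0,0,0]],"gripper":[0.4,0.2,0,0,0]}'
python3 -m crank '{"travel":[[0,0,1],[0,0,3],[0,0,6],[0,0,9],[0,0,13]],"turn":[[0,0,0],[0,0,0],[0,0,0],[0,0,0],[0,0,0]],"gripper":[0,0,0,0,0]}'
python3 -m crank '{"travel":[[-3,-3,1],[-6,-6,2],[-9,-10,3],[-12,-14,4],[-14,-18,5]],"turn":[[0,0,0],[0,0,0],[0,0,0],[0,0,0],[0,0,0]],"gripper":[0,0,0,0,0]}'
python3 -m crank '{"travel":[[-1,-4,0],[-2,-8,0],[-3,-12,0],[-4,-15,0],[-5,-17,0]],"turn":[[0,0,0],[0,0,0],[0,0,0],[0,0,0],[0,0,0]],"gripper":[0,0,0,0,0]}'
python3 - <<'E'
from workcell import bot
from h import *
d={n:bot.grab_frame(n) for n in("top","scene")}
a=d["top"]["pixels"][110:280,110:450,::-1];b=d["scene"]["pixels"][100:320,150:440,::-1]
cv2.imwrite("pics/c8.png",np.vstack([cv2.resize(a,(560,280)),cv2.resize(b,(560,320))]))
E
```

```text
clock: 33.3
position: [0.6072, -0.0741, 0.0193]
tool_rot: [3.142, 0.0, 3.089]
force: [0.7, -0.2, -0.4]
grip_width: 0.0851
finger_force: 0.0
clock: 33.8
position: [0.6065, -0.0741, 0.1504]
tool_rot: [-3.142, -0.001, 3.089]
force: [0.8, 0.8, -0.2]
grip_width: 0.0853
finger_force: 0.0
clock: 34.3
position: [0.4653, -0.2553, 0.2006]
tool_rot: [3.142, 0.001, 3.088]
force: [1.7, -0.8, -0.4]
grip_width: 0.0854
finger_force: 0.0
clock: 34.8
position: [0.416, -0.4264, 0.2]
tool_rot: [-3.141, 0.0, 3.087]
force: [0.9, 0.5, -0.4]
grip_width: 0.0855
finger_force: 0.0
```

View pics/c8.png

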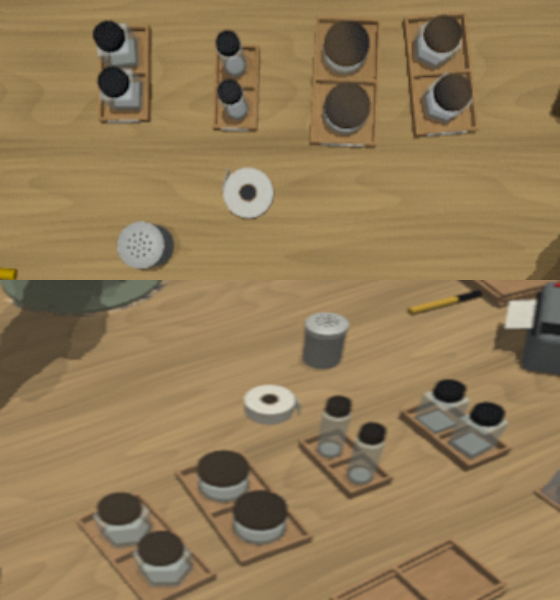

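Both views show all four jars upright in the front cells of their trays, with the shaker and roll where they were.

```bash
python3 -c "from workcell import bot;print(bot.job_done())"
```

```text
the job is handed in; nothing more can be done
None
```

All four jars are standing upright in their matching trays' front cells, the shaker and label roll were not moved, and the job was handed in at about 35 s on the robot's clock.

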